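Shut the microcentrifuge and start the run

TASK

The tubes are loaded in the microcentrifuge: with the fingertips, gently push its lid down until the catch clicks and the lid stays shut by itself, then press the green start key (the one with the triangle) fully down, let it come up and take the hand away. Leave the yellow, red and grey keys alone, do not press start while the lid is still up, and leave everything else on the bench where it lies; nothing is to be picked up.

Things in the scene. Friction and masses are not known exactly. Their poses are not given: they have to be found in the camera images.
- centrifuge: White bench microcentrifuge with slate-blue sides, 240 (x) x 204 (y) x 115 mm high when shut, fixed on the worktop. Origin: centre of its underside; the keys face its own -x, z up. A panel slopes up by 15 degrees from the front edge (50 mm high) to 68 mm; behind it is the rotor housing, deck at 100 mm. One row of keys on the panel at y = +60 yellow, +20 green, -20 red, -60 mm grey.
- lid (a joint): Lid angle, rad: 0 shut, 1.3 fully open, starts 0.75 to 1.2. Hinged along the back, opens upward. A stiff hinge keeps it where it is above about 0.4; nearer shut a spring lifts it again unless latched. It takes 1 to 3 N at the front edge, and 5 to 10 N over the last 9 mm, where a roller catch snaps over; at 0 it meets rubber buffers (2 to 3 mm give at 20 N). Once latched it stays at 0.
- lid_front (a point): Middle of the lid's front edge, 160 mm from the hinge, on the outer (upper) face, which is a plane 7 mm outside the hinge axis; moves with the lid (x towards the hinge, z out of the outer face). The lid is 196 mm wide; its frame is solid 130 to 160 mm from the hinge, then comes a round clear window. A blue finger lip, 56 mm wide, sticks out 17 mm beyond the edge.
- lid_hinge (a point): Middle of the lid's hinge axis, fixed to the machine: 110 mm behind its origin and 108 mm up; the axis runs along the machine's y; axes as the machine's.
- key_start (a joint): Travel of the green start key, m: 0 up, 0.004 fully down. It moves square to the sloped panel, springs back, and takes 1.2 N to start moving and 4 N to be fully down.
- key_start_top (a point): Middle of the top of the green start key (18 x 20 mm, 20 mm along the row, standing 7 mm proud of the panel; 40 mm from key to key); z points out of the panel.
- key_spin (a joint): Travel of the yellow key (left of the green one), m: 0 up, 0.004 down. Not to be pressed.
- key_stop (a joint): Travel of the red key (right of the green one), m: 0 up, 0.004 down. Not to be pressed.
- key_release (a joint): Travel of the grey key (at the right end), m: 0 up, 0.004 down. Not to be pressed.
- beaker: Clear glass beaker, 70 mm across, 92 mm high, loose; origin at the centre of its underside.
- flask: Conical flask with blue contents, 102 mm across the foot, 167 mm high, loose; origin at the centre of its underside.
- petri: Petri dish with lid, 64 mm across, 16 mm high, loose; origin at the centre of its underside.
- pipette: Grey micropipette lying on the worktop, 228 mm long along its y, 27 mm high, loose; origin under its middle.
- tape: Roll of label tape lying flat, 96 mm across, 25 mm high, loose; origin at the centre of its underside.
- notebook: Purple laboratory notebook lying flat, 210 (x) x 152 (y) x 14 mm, loose; origin at the centre of its underside.
- pen: White pen lying on the notebook, 145 mm long along its y, 9 mm high, loose; origin under its middle.

How it is judged:
On the way, in this order (a step that is already met when the one before it is completed fails the run):
1. the lid is pushed shut and caught (value of joint lid below 0.02 rad), for 0.2 s.
2. the green start key is pressed down, the lid shut (value of joint key_start above 0.003 m and value of joint lid below 0.02 rad), for 0.1 s.
At the end, for the whole second after the job is handed in: The lid stays shut on its catch (within 0.02 rad), all four keys are up (less than 1 mm down), and every loose thing on the bench is within 20 mm of where it was (value of joint lid below 0.02 rad and value of joint each of key_start, key_spin, key_stop, key_release below 0.001 m and distance of each of beaker, flask, petri, pipette, tape, notebook, pen from where it was at the start of the episode below 0.02 m); the robot touches nothing.
It fails at once if the yellow, red or grey key is pressed (more than 1.5 mm down) (value of joint any of key_spin, key_stop, key_release above 0.0015 m).
It fails at once if the start key is pressed (more than 1.5 mm down) while the lid is not shut (value of joint key_start above 0.0015 m and value of joint lid above 0.03 rad).
It fails at once if the lid is slammed (faster than 3 rad/s) (velocity of joint lid below -3 rad/s).
It fails at once if the machine is pushed too hard (fingers over 40 N), or with the arm or the gripper's body (over 8 N) instead of the fingers (contact force between the fingers and centrifuge above 40 N or contact force between the arm and centrifuge above 8 N).
It fails at once if a loose thing on the bench is moved more than 20 mm or lifted (distance of any of beaker, flask, petri, pipette, tape, notebook, pen from where it was at the start of the episode above 0.02 m).
It also fails if it takes over 40 s, if anything falls off the work surface, if the arm or the gripper's body presses on something with over 40 N, if the wrist force passes 120 N, or if a joint passes its speed limit or range.

ROBOT

A 7-joint arm with a two-finger parallel gripper is mounted at the origin on the work surface; the furniture and walls round the work are solid. World frame = base frame: x ahead of the robot, y to its left, z up, the work surface at z = 0. Lengths are in m, angles in rad, forces in N, time in s.
With the tool pointing down it reaches from about 0.425 to 0.925 m from the base axis. Payload 6.8 kg.
Tool frame: the origin (TCP) lies on the centre line of the jaws, within the pads' length; the fingertips stand 19 mm ahead of it and the grasp point (between the pads) is the TCP; z points along the fingers, y is the line along which they close (so a half turn about z gives the same grasp; the last joint's range is limited). The gripper opens to 85 mm and grips with 20 to 120 N. Pads are 22 mm wide; open, the fingers measure 114 mm over their backs; the gripper's body (76 mm by 85 mm) begins 54 mm behind the grasp point. The pads swing forward as they close: fully open they stand 13 mm farther back than shut.
Start: joints at [1.147, 0.477, 0.022, 1.555, -0.011, 1.109, -0.083], TCP at [0.21, -0.642, 0.25] pointing down, gripper open.
Joint ranges: [-2.96, 2.96], [-0.34, 2.1], [-1.41, 1.46], [0.24, 2.44], [-1.37, 4.51], [0.17, 1.92], [-2.96, 2.96]. Speed limits (rad/s): [2.39, 2.39, 3.14, 3.14, 3.14, 3.14, 3.14].

INTERFACE

Orientations are given as a rotation vector (axis times angle).
In Python, from bench import r gives the robot as it stands. The module is installed in compiled form; this text tells all that it offers.
- The arm moves only by the tool arm_command, never from a script. Its argument "rows" is a list of rows, each an object of numbers: "fingers": the opening, from -1 (shut) to 1 (fully open); "x", "y", "z": the shift along the tool's x, y, z in m; "ax", "ay", "az": the turn, a rotation vector about the tool's x, y, z in degrees. In form: [{"fingers": .., "x": .., "y": .., "z": .., "ax": .., "ay": .., "az": ..}, ...]. A call has 1 to 10 rows; each row shifts and turns the commanded pose from where the row before left it, along the tool's axes as they then stand; what a row does not reach is not made up. A row lasts 1/12 s, in which the tool goes at most 41.7 mm and 7.16 degrees, less where a joint would pass 70% of its speed; a pose out of reach is approached as far as the arm can. A call is refused whole if a number of a shift passes 0.0417 or a number of a turn 7.16, either way. A call with a gripper value outside its range is refused whole. The fingers move at their own pace and stop on an object; "grip_force" is the grip in N (left out, the last holds). Time passes only in rows, so rows that do not move let the fingers close. It gives the time, the measured TCP pose, the force, the opening and the grip force at its end, in the units of the state.
- r.get_obs(): the state, without advancing time (a new reading comes with each control period).
- r.grab_frame(name): name is "scene" or "top" or "wrist"; returns a dict with "frame" (480x640x3 uint8, red, green, blue), "depth" (480x640 float32, m along the optical axis (not along the pixel's ray), 0 where there is no reading), "K" (3x3 intrinsics, pixels), "world_from_camera" (4x4, takes a point from camera to world coordinates). Camera axes: x right, y down, z forward; pixel columns grow to the right and rows downward; lengths in m; the calibration is good to about 2 mm. A picture is of the moment at which its call begins.
- r.hand_in(): hands the job in; it is judged then, once.
The state is a dict: "clock": time; "joints": joint angles; "qvel": joint speeds; "tau": joint torques, N m; "tcp_pos": TCP position; "orientation": TCP orientation; "contact_force": force on the tool from outside, world axes, zero at the start; "moment": the same for the moment, N m; "grip_width": finger opening in m; "gripper_force": force on a finger pad.
Only numpy, scipy, OpenCV 4.12 (cv2) and the standard library are available. Lean on these libraries where they do the work, as an engineer would, in place of code of your own. Each camera call takes 0.05 s, during which the arm holds its last target. There are 200 camera calls.

## Working session

There is one attempt and no reset: what is moved stays moved. The work goes in short steps, Python scripts to look and compute and a tool call to move; the robot and the scene stay as the last step left them, time stands still between calls to the robot, and variables do not carry over. Pictures are saved under pics/ and viewed, at most 10 in all, crops included, and the job is handed in when it is done.

Besides the shell and the picture viewer there is one more tool, called as name([rows], argument=value, ...), one row to a line, values as JSON. arm_command: Moves the arm, as the interface text tells. Its arguments: {"type":"object","properties":{"rows":{"type":"array"},"grip_force":{"type":"number"}},"required":["rows"]}

```bash
mkdir -p pics; python3 - <<'E'
from bench import r
import cv2,numpy as np
o=r.get_obs();print({k:np.round(v,3) for k,v in o.items()})
fs=[]
for n in("scene","top"):
    f=r.grab_frame(n);np.savez(f"{n}.npz",**f);cv2.imwrite(f"pics/{n}0.png",f["frame"][:,:,::-1])
    print(n,f["K"].round(1).tolist(),f["world_from_camera"].round(3).tolist())
E
```

```text
{'clock': np.float64(0.0), 'joints': array([ 1.147,  0.478,  0.022,  1.556, -0.011,  1.109, -0.083]), 'qvel': array([ 0.001,  0.   , -0.   , -0.001, -0.   ,  0.001,  0.001]), 'tau': array([ 0.0000e+00, -5.9646e+01,  1.6080e+00, -2.8120e+01,  1.2000e-02,
        9.0000e-03, -0.0000e+00]), 'tcp_pos': array([ 0.209, -0.641,  0.249]), 'orientation': array([-3.101e+00, -4.940e-01,  1.000e-03]), 'contact_force': array([-0.289, -0.348, -0.289]), 'moment': array([ 0.012,  0.026, -0.003]), 'gripper_force': np.float64(0.0), 'grip_width': np.float64(0.085)}
scene [[571.9, 0.0, 317.3], [0.0, 571.9, 238.9], [0.0, 0.0, 1.0]] [[0.539, -0.363, 0.76, -0.416], [-0.842, -0.227, 0.489, -0.737], [-0.005, -0.904, -0.428, 0.616], [0.0, 0.0, 0.0, 1.0]]
top [[530.1, 0.0, 310.2], [0.0, 530.1, 233.4], [0.0, 0.0, 1.0]] [[-0.025, -0.983, 0.179, 0.292], [-1.0, 0.024, -0.004, -0.154], [-0.001, -0.179, -0.984, 1.355], [0.0, 0.0, 0.0, 1.0]]
```

View pics/scene0.png

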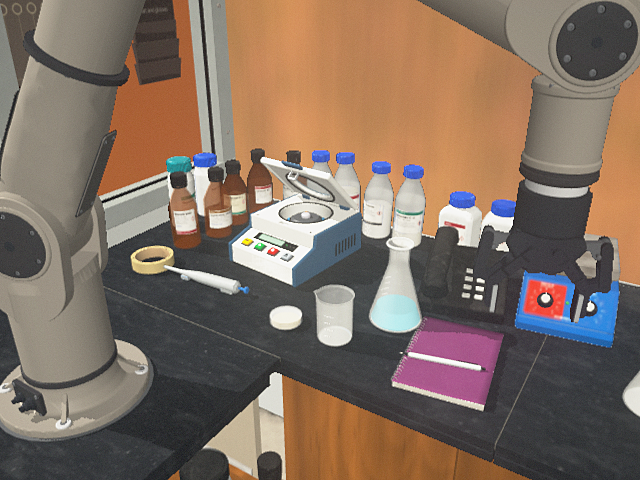

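View pics/top0.png

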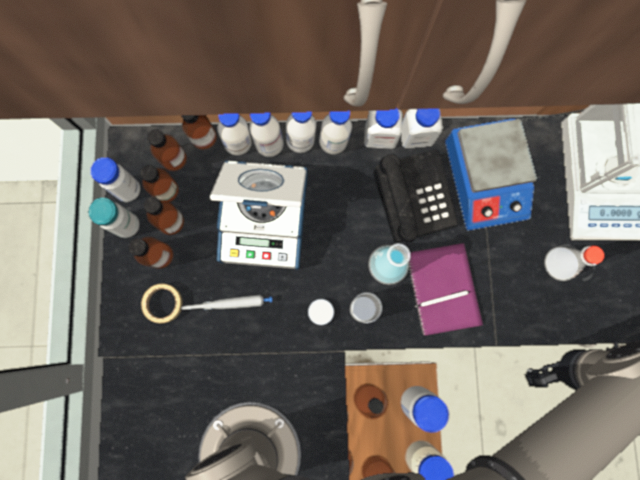

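The scene view shows the centrifuge at about (295,240), lid up, with the keys at (247,242) to (288,257). The top view shows the keys in a row from yellow (235,253) to grey (283,257), the lid above at (260,180), and the space between robot and machine clear except for the pipette and tape. Next I measure the keys and the lid.

```bash
cat > h.py <<'E'
import numpy as np,cv2
def world(f,u,v,z=None):
    K,T=f["K"],f["world_from_camera"]
    d=np.linalg.inv(K)@np.array([u,v,1.])
    D=T[:3,:3]@d
    s=f["depth"][int(round(v)),int(round(u))] if z is None else (z-T[2,3])/D[2]
    return T[:3,3]+s*D
def cloud(f):
    v,u=np.mgrid[:480,:640]; d=f["depth"]
    c=np.stack([(u-f["K"][0,2])/f["K"][0,0]*d,(v-f["K"][1,2])/f["K"][1,1]*d,d],-1)
    return c@f["world_from_camera"][:3,:3].T+f["world_from_camera"][:3,3]
R={"yellow":((20,150,120),(34,255,255)),"green":((45,110,70),(80,255,255)),"red":((0,140,100),(8,255,255)),"lip":((100,120,60),(125,255,255))}
def blobs(f,box,name):
    x0,y0,x1,y1=box
    h=cv2.cvtColor(f["frame"],cv2.COLOR_RGB2HSV)[y0:y1,x0:x1]
    m=cv2.inRange(h,*[np.array(a) for a in R[name]])
    n,_,s,c=cv2.connectedComponentsWithStats(m)
    return sorted([(int(s[i,4]),c[i]+[x0,y0]) for i in range(1,n) if s[i,4]>5],key=lambda t:-t[0])
E
python3 - <<'E'
from h import *
for n,box in(("scene",(225,225,310,285)),("top",(215,240,305,270))):
    f=np.load(n+".npz")
    for c in("yellow","green","red"):
        for a,p in blobs(f,box,c)[:2]: print(n,c,a,p.round(1),"depth",world(f,*p).round(3),"z=.067",world(f,*p,z=.067).round(3))
f=np.load("top.npz");P=cloud(f)
for v in range(160,270,4): print(v,P[v,225].round(3),P[v,250].round(3),P[v,290].round(3),f["frame"][v,250])
E
python3 - <<'E'
import cv2
a=cv2.imread("pics/top0.png")[150:275,205:315];b=cv2.imread("pics/scene0.png")[145:290,220:370]
a=cv2.resize(a,(400,455),interpolation=2);b=cv2.resize(b,(400,387),interpolation=2)
import numpy as np
c=np.zeros((455,800,3),'uint8');c[:,:400]=a;c[:387,400:]=b;cv2.imwrite("pics/crop.png",c)
E
```

```text
scene yellow 48 [246.8 241.1] depth [0.48  0.028 0.059] z=.067 [0.467 0.017 0.067]
scene green 38 [259.6 246.2] depth [ 0.472 -0.014  0.061] z=.067 [ 0.462 -0.023  0.067]
scene red 36 [272.5 251.2] depth [ 0.47  -0.052  0.059] z=.067 [ 0.457 -0.062  0.067]
top green 32 [250.1 253.6] depth [ 0.481 -0.01   0.062] z=.067 [ 0.48  -0.011  0.067]
top green 6 [272.5 243. ] depth [ 0.505 -0.066  0.065] z=.067 [ 0.505 -0.066  0.067]
top red 18 [266.9 254.6] depth [ 0.477 -0.052  0.065] z=.067 [ 0.477 -0.052  0.067]
160 [ 0.745  0.063 -0.004] [ 0.741 -0.004  0.003] [ 0.739 -0.111  0.001] [52 54 53]
164 [0.694 0.043 0.12 ] [ 0.694 -0.017  0.115] [ 0.727 -0.111  0.003] [232 229 216]
168 [0.677 0.04  0.14 ] [ 0.679 -0.018  0.128] [ 0.68  -0.114  0.117] [209 206 194]
172 [0.664 0.038 0.152] [ 0.666 -0.019  0.139] [ 0.666 -0.114  0.13 ] [186 188 184]
176 [0.651 0.036 0.162] [ 0.651 -0.021  0.155] [ 0.651 -0.115  0.148] [153 155 151]
180 [0.637 0.034 0.177] [ 0.637 -0.023  0.17 ] [ 0.638 -0.115  0.16 ] [166 167 163]
184 [0.623 0.032 0.191] [ 0.625 -0.024  0.18 ] [ 0.625 -0.115  0.17 ] [176 176 172]

[... 1063 characters left out ...]
11   0.086] [249 250 246]
240 [0.516 0.051 0.065] [ 0.514 -0.011  0.068] [ 0.512 -0.109  0.067] [219 236 217]
244 [0.506 0.051 0.064] [ 0.505 -0.01   0.06 ] [ 0.501 -0.109  0.068] [187 213 186]
248 [0.497 0.052 0.059] [ 0.495 -0.01   0.058] [ 0.493 -0.108  0.055] [255 255 255]
252 [0.488 0.053 0.051] [ 0.485 -0.01   0.062] [ 0.482 -0.109  0.064] [107 217 130]
256 [0.478 0.054 0.05 ] [ 0.475 -0.01   0.061] [ 0.473 -0.108  0.056] [114 219 137]
260 [0.468 0.054 0.049] [ 0.466 -0.009  0.055] [ 0.464 -0.108  0.052] [255 255 255]
264 [ 0.465  0.062 -0.003] [ 0.462 -0.004  0.011] [ 0.454 -0.108  0.051] [143 141 133]
268 [ 0.455  0.062 -0.004] [ 0.453 -0.003  0.001] [ 0.45  -0.106  0.001] [52 54 55]
```

View pics/crop.png

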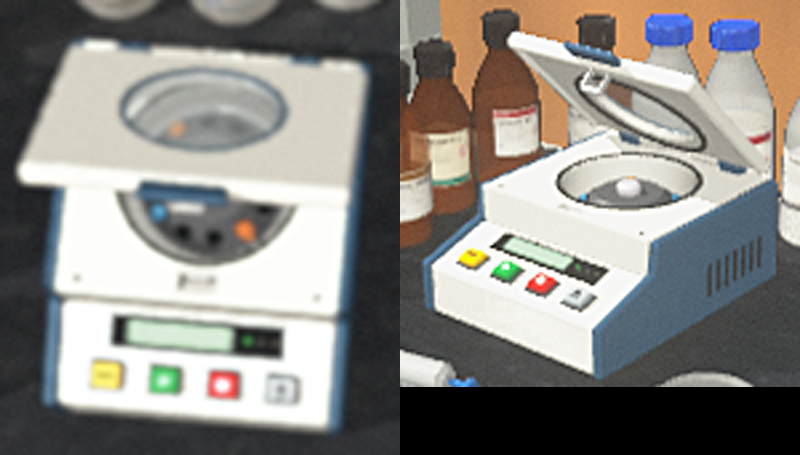

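Yellow, green, red and grey keys sit at (106,375), (165,380), (222,385) and (282,390) in the enlarged crop. The lid is about 45° open, with its lip at (182,193). I fit the yaw and the lid plane next.

```bash
cat >> h.py <<'E'
def fit():
    f=np.load("top.npz");P=cloud(f)
    Q=P[164:202,216:304].reshape(-1,3);Q=Q[Q[:,2]>.125]
    for _ in range(6):
        c=Q.mean(0);n=np.linalg.svd(Q-c,full_matrices=False)[2][2];n*=np.sign(n[2]);d=(Q-c)@n
        Q=Q[abs(d)<max(.004,1.5*d.std())]
    return c,n,len(Q),d.std()
E
python3 - <<'E'
from h import *
c,n,k,s=fit();th=np.arctan2(np.hypot(n[0],n[1]),n[2]);psi=np.arctan2(n[1],n[0])
print(c.round(3),n.round(3),k,s,"theta",th,"psi from lid",psi)
f=np.load("top.npz");P=cloud(f);g=cv2.cvtColor(f["frame"],cv2.COLOR_RGB2GRAY)
# panel front edge: last white row per column
e=[]
for u in range(226,294,4):
    col=f["frame"][250:275,u].astype(int); v=250+np.where(col.sum(1)>380)[0].max(); e.append(world(f,u,v+.5,z=.05)[:2])
e=np.array(e);p=np.polyfit(e[:,1],e[:,0],1);print("front edge slope",p, "psi",-p[0])
for psi in (-.085,-p[0]):
    ex=np.array([np.cos(psi),np.sin(psi)]);ey=np.array([-ex[1],ex[0]])
    k=world(f,*blobs(f,(215,240,305,270),"green")[0][1],z=.0625)[:2]
    print("key",k,"hinge",k+.21*ex-.02*ey,"front-edge dist",(k-e.mean(0))@ex)
    h=np.r_[k+.21*ex-.02*ey,.108]; print("plane offset at hinge (should be .007)",(c-h)@n)
E
```

```text
[ 0.623 -0.048  0.181] [ 0.703 -0.077  0.707] 2598 0.0012766233112819967 theta 0.7850481386150685 psi from lid -0.1095140031188887
front edge slope [0.10801917 0.45709564] psi -0.1080191657438497
key [ 0.48084814 -0.01031284] hinge [ 0.68839202 -0.04806915] front-edge dist 0.025184832678292145
plane offset at hinge (should be .007) 0.005702330360920307
key [ 0.48084814 -0.01031284] hinge [ 0.68746799 -0.05283621] front-edge dist 0.02471401760146529
plane offset at hinge (should be .007) 0.005983288310426113
```

arm_command([
  {"fingers": -1, "z": -0.02, "az": 6.1},
  {"fingers": -1, "z": -0.02, "az": 6.1},
  {"fingers": -1, "z": -0.02, "az": 6.1},
  {"fingers": -1, "z": -0.02, "az": 6.1},
  {"fingers": -1},
])

```text
validation failed for argument at $.ro...
```

```bash
cat >> h.py <<'E'
PSI=-.108;EX=np.array([np.cos(PSI),np.sin(PSI),0]);H=np.array([.686,-.053,.108])
def to(goal):
    from bench import r
    from scipy.spatial.transform import Rotation as Ro
    o=r.get_obs();R=Ro.from_rotvec(o["orientation"]);M=R.as_matrix()
    print("t",o["clock"],"tcp",o["tcp_pos"].round(4),"F",o["contact_force"].round(1),"w",o["grip_width"].round(3),"toolx",M[:,0].round(3),"z",M[:,2].round(3))
    print("u,z machine rel hinge",((o["tcp_pos"]-H)@EX).round(4),"tip z",(o["tcp_pos"]+.019*M[:,2]).round(4))
    print("shift",(M.T@(np.array(goal)-o["tcp_pos"])).round(4))
E
python3 -c "
from h import *
g=H-.0915*EX;g[2]=.32;to(g)"
```

```text
Traceback (most recent call last):
  File "h.py", line 31, in to
    print("t",o["clock"],"tcp",o["tcp_pos"].round(4),"F",o["contact_force"].round(1),"w",o["grip_width"].round(3),"toolx",M[:,0].round(3),"z",M[:,2].round(3))
                                                                                         ^^^^^^^^^^^^^^^^^^^^^
AttributeError: 'float' object has no attribute 'round'
```

arm_command([
  {"fingers": -1, "x": 0, "y": 0, "z": -0.02, "ax": 0, "ay": 0, "az": 6.1},
  {"fingers": -1, "x": 0, "y": 0, "z": -0.02, "ax": 0, "ay": 0, "az": 6.1},
  {"fingers": -1, "x": 0, "y": 0, "z": -0.02, "ax": 0, "ay": 0, "az": 6.1},
  {"fingers": -1, "x": 0, "y": 0, "z": -0.02, "ax": 0, "ay": 0, "az": 6.1},
  {"fingers": -1, "x": 0, "y": 0, "z": 0, "ax": 0, "ay": 0, "az": 0},
])

```text
clock: 0.52
tcp_pos: [0.2102, -0.6432, 0.3346]
orientation: [3.131, -0.18, 0.004]
contact_force: [0.5, -0.1, 0.4]
grip_width: 0.0253
gripper_force: 0.0
```

```bash
sed -i 's/o\["grip_width"\].round(3)/round(float(o["grip_width"]),3)/' h.py
python3 -c "
from h import *
g=H-.0915*EX;g[2]=.32;to(g)"
```

```text
t 0.5167 tcp [ 0.2102 -0.6432  0.3346] F [ 0.5 -0.1  0.4] w 0.025 toolx [ 0.993 -0.115  0.003] z [ 0.002 -0.006 -1.   ]
u,z machine rel hinge -0.4094 tip z [ 0.2102 -0.6433  0.3156]
shift [ 0.3135 -0.6403  0.012 ]
```

arm_command([
  {"fingers": -1, "x": 0.0157, "y": -0.032, "z": 0, "ax": 0, "ay": 0, "az": 0},
  {"fingers": -1, "x": 0.0157, "y": -0.032, "z": 0, "ax": 0, "ay": 0, "az": 0},
  {"fingers": -1, "x": 0.0157, "y": -0.032, "z": 0, "ax": 0, "ay": 0, "az": 0},
  {"fingers": -1, "x": 0.0157, "y": -0.032, "z": 0, "ax": 0, "ay": 0, "az": 0},
  {"fingers": -1, "x": 0.0157, "y": -0.032, "z": 0, "ax": 0, "ay": 0, "az": 0},
  {"fingers": -1, "x": 0.0157, "y": -0.032, "z": 0, "ax": 0, "ay": 0, "az": 0},
  {"fingers": -1, "x": 0.0157, "y": -0.032, "z": 0, "ax": 0, "ay": 0, "az": 0},
  {"fingers": -1, "x": 0.0157, "y": -0.032, "z": 0, "ax": 0, "ay": 0, "az": 0},
  {"fingers": -1, "x": 0.0157, "y": -0.032, "z": 0, "ax": 0, "ay": 0, "az": 0},
  {"fingers": -1, "x": 0.0157, "y": -0.032, "z": 0, "ax": 0, "ay": 0, "az": 0},
])

```text
clock: 1.35
tcp_pos: [0.4011, -0.339, 0.3295]
orientation: [-3.137, 0.17, 0.001]
contact_force: [0.9, 0.0, 0.1]
grip_width: -0.0
gripper_force: 0.0
```

arm_command([
  {"fingers": -1, "x": 0.0157, "y": -0.032, "z": 0, "ax": 0, "ay": 0, "az": 0},
  {"fingers": -1, "x": 0.0157, "y": -0.032, "z": 0, "ax": 0, "ay": 0, "az": 0},
  {"fingers": -1, "x": 0.0157, "y": -0.032, "z": 0, "ax": 0, "ay": 0, "az": 0},
  {"fingers": -1, "x": 0.0157, "y": -0.032, "z": 0, "ax": 0, "ay": 0, "az": 0},
  {"fingers": -1, "x": 0.0157, "y": -0.032, "z": 0, "ax": 0, "ay": 0, "az": 0},
  {"fingers": -1, "x": 0.0157, "y": -0.032, "z": 0, "ax": 0, "ay": 0, "az": 0},
  {"fingers": -1, "x": 0.0157, "y": -0.032, "z": 0, "ax": 0, "ay": 0, "az": 0},
  {"fingers": -1, "x": 0.0157, "y": -0.032, "z": 0, "ax": 0, "ay": 0, "az": 0},
  {"fingers": -1, "x": 0.0157, "y": -0.032, "z": 0, "ax": 0, "ay": 0, "az": 0},
  {"fingers": -1, "x": 0, "y": 0, "z": 0, "ax": 0, "ay": 0, "az": 0},
])

```text
clock: 2.18
tcp_pos: [0.5753, -0.0615, 0.3292]
orientation: [-3.133, 0.153, -0.0]
contact_force: [-0.4, 0.8, 1.4]
grip_width: 0.0003
gripper_force: 0.0
```

```bash
python3 -c "
from h import *
g=H-.0915*EX;g[2]=.25;to(g)
from bench import r
f=r.grab_frame('scene');cv2.imwrite('pics/s1.png',cv2.resize(f['frame'][80:300,150:450,::-1],(750,550)))"
```

```text
t 2.1833 tcp [ 0.5753 -0.0615  0.3292] F [-0.4  0.8  1.4] w 0.0 toolx [ 0.995 -0.098 -0.   ] z [ 0.     0.005 -1.   ]
u,z machine rel hinge -0.1092 tip z [ 0.5753 -0.0614  0.3102]
shift [ 0.0179 -0.0198  0.0793]
```

View pics/s1.png

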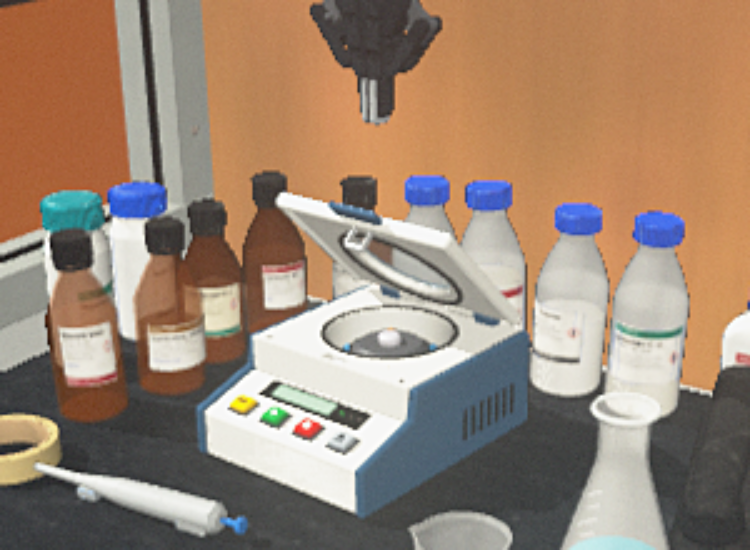

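The closed fingertips, at (375,122) in the picture, hang over the lid lip at (350,210). Now down onto the lid.

arm_command([
  {"fingers": -1, "x": 0.006, "y": -0.0066, "z": 0.022, "ax": 0, "ay": 0, "az": 0},
  {"fingers": -1, "x": 0.006, "y": -0.0066, "z": 0.022, "ax": 0, "ay": 0, "az": 0},
  {"fingers": -1, "x": 0.006, "y": -0.0066, "z": 0.02, "ax": 0, "ay": 0, "az": 0},
  {"fingers": -1, "x": 0, "y": 0, "z": 0.005, "ax": 0, "ay": 0, "az": 0},
  {"fingers": -1, "x": 0, "y": 0, "z": 0, "ax": 0, "ay": 0, "az": 0},
  {"fingers": -1, "x": 0, "y": 0, "z": 0, "ax": 0, "ay": 0, "az": 0},
])

```text
clock: 2.73
tcp_pos: [0.5926, -0.0535, 0.2616]
orientation: [3.136, -0.174, -0.001]
contact_force: [0.6, -0.7, -0.1]
grip_width: 0.0003
gripper_force: 0.0
```

```bash
python3 -c "
from h import *
g=H-.0915*EX;g[2]=.2395;to(g)"
```

```text
t 2.7333 tcp [ 0.5926 -0.0535  0.2616] F [ 0.6 -0.7 -0.1] w 0.0 toolx [ 0.994 -0.11  -0.   ] z [-0.001 -0.001 -1.   ]
u,z machine rel hinge -0.0928 tip z [ 0.5926 -0.0535  0.2426]
shift [ 0.0013 -0.0105  0.0221]
```

arm_command([
  {"fingers": -1, "x": 0, "y": -0.005, "z": 0.006, "ax": 0, "ay": 0, "az": 0},
  {"fingers": -1, "x": 0, "y": -0.005, "z": 0.006, "ax": 0, "ay": 0, "az": 0},
  {"fingers": -1, "x": 0, "y": 0, "z": 0.006, "ax": 0, "ay": 0, "az": 0},
  {"fingers": -1, "x": 0, "y": 0, "z": 0.004, "ax": 0, "ay": 0, "az": 0},
  {"fingers": -1, "x": -0.004, "y": 0, "z": 0.005, "ax": 0, "ay": 0, "az": 0},
  {"fingers": -1, "x": -0.004, "y": 0, "z": 0.005, "ax": 0, "ay": 0, "az": 0},
  {"fingers": -1, "x": 0, "y": 0, "z": 0, "ax": 0, "ay": 0, "az": 0},
])

```text
clock: 3.32
tcp_pos: [0.5847, -0.0416, 0.2281]
orientation: [3.137, -0.173, -0.003]
contact_force: [-0.1, 0.5, -0.0]
grip_width: -0.0001
gripper_force: 0.0
```

```bash
python3 -c "
from h import *
g=H-.1105*EX;g[2]=.1996+.019;to(g)"
```

```text
t 3.3167 tcp [ 0.5847 -0.0416  0.2281] F [-0.1  0.5 -0. ] w -0.0 toolx [ 0.994 -0.11  -0.002] z [-0.002 -0.    -1.   ]
u,z machine rel hinge -0.1019 tip z [ 0.5847 -0.0416  0.2091]
shift [-0.0086  0.0004  0.0095]
```

```bash
python3 -c "
from h import *
from bench import r
f=r.grab_frame('scene');cv2.imwrite('pics/s2.png',cv2.resize(f['frame'][130:290,210:390,::-1],(675,600)))"
```

```text
(no output)
```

View pics/s2.png

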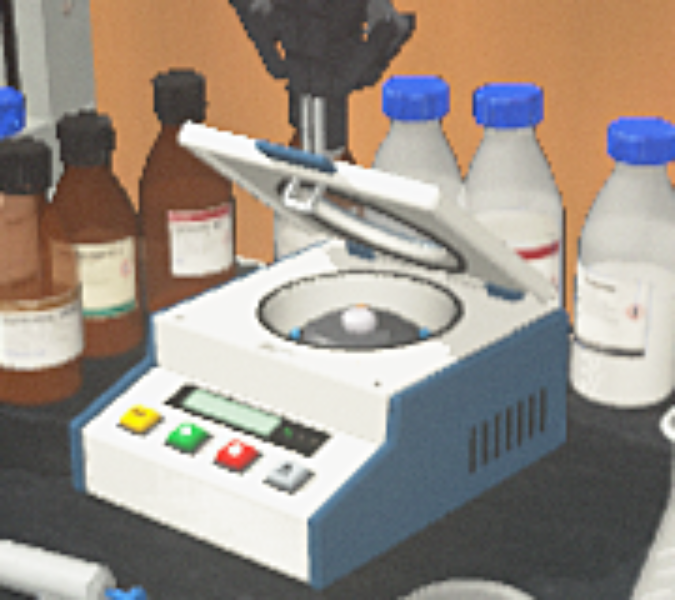

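The fingertips at (320,155) are behind the lid edge on the outer face, and the lid is already slightly lower. I continue along the arc.

arm_command([
  {"fingers": -1, "x": -0.0043, "y": 0, "z": 0.0048, "ax": 0, "ay": 0, "az": 0},
  {"fingers": -1, "x": -0.0043, "y": 0, "z": 0.0048, "ax": 0, "ay": 0, "az": 0},
  {"fingers": -1, "x": -0.0032, "y": 0, "z": 0.0052, "ax": 0, "ay": 0, "az": 0},
  {"fingers": -1, "x": -0.0032, "y": 0, "z": 0.0052, "ax": 0, "ay": 0, "az": 0},
  {"fingers": -1, "x": -0.0032, "y": 0, "z": 0.0052, "ax": 0, "ay": 0, "az": 0},
  {"fingers": -1, "x": -0.0032, "y": 0, "z": 0.0052, "ax": 0, "ay": 0, "az": 0},
  {"fingers": -1, "x": -0.0032, "y": 0, "z": 0.0052, "ax": 0, "ay": 0, "az": 0},
  {"fingers": -1, "x": 0, "y": 0, "z": 0, "ax": 0, "ay": 0, "az": 0},
])

```text
clock: 4.03
tcp_pos: [0.5606, -0.0388, 0.1925]
orientation: [3.137, -0.173, -0.003]
contact_force: [0.5, -0.3, -0.7]
grip_width: -0.0001
gripper_force: 0.0
```

```bash
python3 -c "
from h import *
g=H-.1366*EX;g[2]=.1451+.019;to(g)"
```

```text
t 4.0333 tcp [ 0.5606 -0.0388  0.1925] F [ 0.5 -0.3 -0.7] w -0.0 toolx [ 0.994 -0.11  -0.002] z [-0.002  0.    -1.   ]
u,z machine rel hinge -0.1262 tip z [ 0.5605 -0.0388  0.1735]
shift [-0.0103  0.0006  0.0284]
```

arm_command([
  {"fingers": -1, "x": -0.002, "y": 0, "z": 0.0048, "ax": 0, "ay": 0, "az": 0},
  {"fingers": -1, "x": -0.002, "y": 0, "z": 0.0048, "ax": 0, "ay": 0, "az": 0},
  {"fingers": -1, "x": -0.002, "y": 0, "z": 0.0048, "ax": 0, "ay": 0, "az": 0},
  {"fingers": -1, "x": -0.002, "y": 0, "z": 0.0048, "ax": 0, "ay": 0, "az": 0},
  {"fingers": -1, "x": -0.001, "y": 0, "z": 0.0048, "ax": 0, "ay": 0, "az": 0},
  {"fingers": -1, "x": -0.001, "y": 0, "z": 0.0048, "ax": 0, "ay": 0, "az": 0},
  {"fingers": -1, "x": -0.001, "y": 0, "z": 0.005, "ax": 0, "ay": 0, "az": 0},
  {"fingers": -1, "x": -0.001, "y": 0, "z": 0.005, "ax": 0, "ay": 0, "az": 0},
  {"fingers": -1, "x": 0, "y": 0, "z": 0, "ax": 0, "ay": 0, "az": 0},
])

```text
clock: 4.78
tcp_pos: [0.549, -0.0375, 0.1537]
orientation: [3.137, -0.173, -0.003]
contact_force: [0.4, 0.1, 0.1]
grip_width: -0.0001
gripper_force: 0.2
```

```bash
python3 -c "
from h import *
g=H-.141*EX;g[2]=.115+.019;to(g)
from bench import r
f=r.grab_frame('scene');cv2.imwrite('pics/s3.png',cv2.resize(f['frame'][130:290,210:390,::-1],(675,600)))"
```

```text
t 4.7833 tcp [ 0.549  -0.0375  0.1537] F [0.4 0.1 0.1] w -0.0 toolx [ 0.994 -0.11  -0.002] z [-0.002  0.    -1.   ]
u,z machine rel hinge -0.1379 tip z [ 0.549  -0.0375  0.1347]
shift [-0.0031  0.0006  0.0197]
```

View pics/s3.png

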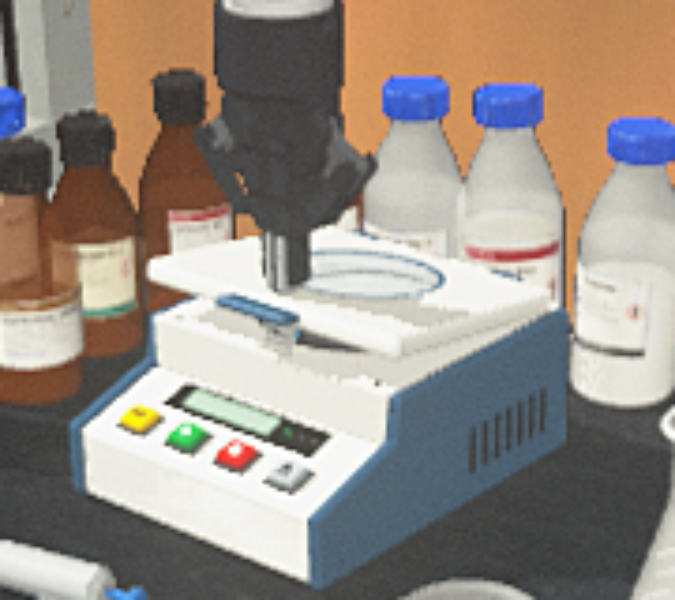

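The lid is nearly down, with the fingers at (285,285) on the solid frame behind the lip. Now the last stretch.

arm_command([
  {"fingers": -1, "x": -0.001, "y": 0, "z": 0.004, "ax": 0, "ay": 0, "az": 0},
  {"fingers": -1, "x": -0.001, "y": 0, "z": 0.004, "ax": 0, "ay": 0, "az": 0},
  {"fingers": -1, "x": -0.001, "y": 0, "z": 0.003, "ax": 0, "ay": 0, "az": 0},
  {"fingers": -1, "x": 0, "y": 0, "z": 0.003, "ax": 0, "ay": 0, "az": 0},
  {"fingers": -1, "x": 0, "y": 0, "z": 0.002, "ax": 0, "ay": 0, "az": 0},
  {"fingers": -1, "x": 0, "y": 0, "z": 0, "ax": 0, "ay": 0, "az": 0},
])

```text
clock: 5.33
tcp_pos: [0.5468, -0.0372, 0.1386]
orientation: [-3.137, 0.173, -0.0]
contact_force: [1.2, -0.7, 1.5]
grip_width: -0.0001
gripper_force: 0.4
```

arm_command([
  {"fingers": -1, "x": 0, "y": 0, "z": 0.002, "ax": 0, "ay": 0, "az": 0},
  {"fingers": -1, "x": 0, "y": 0, "z": 0.002, "ax": 0, "ay": 0, "az": 0},
  {"fingers": -1, "x": 0, "y": 0, "z": 0, "ax": 0, "ay": 0, "az": 0},
])

```text
clock: 5.58
tcp_pos: [0.5464, -0.0372, 0.1343]
orientation: [3.137, -0.173, -0.001]
contact_force: [0.1, -0.4, -0.1]
grip_width: -0.0002
gripper_force: 0.0
```

arm_command([
  {"fingers": -1, "x": 0, "y": 0, "z": 0.002, "ax": 0, "ay": 0, "az": 0},
  {"fingers": -1, "x": 0, "y": 0, "z": 0, "ax": 0, "ay": 0, "az": 0},
  {"fingers": -1, "x": 0, "y": 0, "z": 0, "ax": 0, "ay": 0, "az": 0},
])

```text
clock: 5.83
tcp_pos: [0.5464, -0.0372, 0.1331]
orientation: [3.137, -0.173, -0.001]
contact_force: [-2.8, 0.3, 7.2]
grip_width: 0.0
gripper_force: 3.5
```

arm_command([
  {"fingers": -1, "x": 0, "y": 0, "z": 0.0015, "ax": 0, "ay": 0, "az": 0},
  {"fingers": -1, "x": 0, "y": 0, "z": 0, "ax": 0, "ay": 0, "az": 0},
  {"fingers": -1, "x": 0, "y": 0, "z": 0, "ax": 0, "ay": 0, "az": 0},
])

```text
clock: 6.08
tcp_pos: [0.5464, -0.0372, 0.1323]
orientation: [3.136, -0.173, -0.001]
contact_force: [-5.0, 0.1, 12.6]
grip_width: -0.0
gripper_force: 6.6
```

arm_command([
  {"fingers": -1, "x": 0, "y": 0, "z": -0.004, "ax": 0, "ay": 0, "az": 0},
  {"fingers": -1, "x": 0, "y": 0, "z": -0.01, "ax": 0, "ay": 0, "az": 0},
  {"fingers": -1, "x": -0.01, "y": 0, "z": -0.02, "ax": 0, "ay": 0, "az": 0},
  {"fingers": -1, "x": -0.02, "y": 0, "z": -0.03, "ax": 0, "ay": 0, "az": 0},
  {"fingers": -1, "x": -0.03, "y": 0, "z": -0.02, "ax": 0, "ay": 0, "az": 0},
  {"fingers": -1, "x": 0, "y": 0, "z": 0, "ax": 0, "ay": 0, "az": 0},
])

```text
clock: 6.58
tcp_pos: [0.4848, -0.0301, 0.2189]
orientation: [3.136, -0.172, 0.004]
contact_force: [-0.6, -0.4, -1.0]
grip_width: 0.0003
gripper_force: 0.0
```

```bash
python3 -c "
from h import *
from bench import r
f=r.grab_frame('scene');P=cloud(f)
for c in('yellow','green','red'):
    b=blobs(f,(225,225,310,285),c);print(c,b[0][1].round(1),world(f,*b[0][1],z=.0625).round(4))
t=r.grab_frame('top')
for c in('yellow','green','red'):
    b=blobs(t,(215,240,305,270),c);print('top',c,b[:1] and world(t,*b[0][1],z=.0625).round(4))
w=r.grab_frame('wrist')
np.savez('wr.npz',**w)
to(H)
cv2.imwrite('pics/s4.png',np.hstack([cv2.resize(f['frame'][150:290,210:370,::-1],(400,350)),cv2.resize(w['frame'][:,:,::-1],(400,350))]))"
```

```text
yellow [246.8 241.1] [0.4747 0.0233 0.0625]
green [259.5 246.1] [ 0.4697 -0.0166  0.0625]
red [272.5 251.2] [ 0.4645 -0.0561  0.0625]
top yellow []
top green []
top red [ 0.475  -0.0551  0.0625]
t 6.7333 tcp [ 0.4874 -0.0308  0.2156] F [ 0.8 -0.3 -0.1] w -0.0 toolx [ 0.994 -0.11   0.001] z [ 0.001 -0.    -1.   ]
u,z machine rel hinge -0.1999 tip z [ 0.4874 -0.0308  0.1966]
shift [0.1998 0.0002 0.1078]
```

View pics/s4.png

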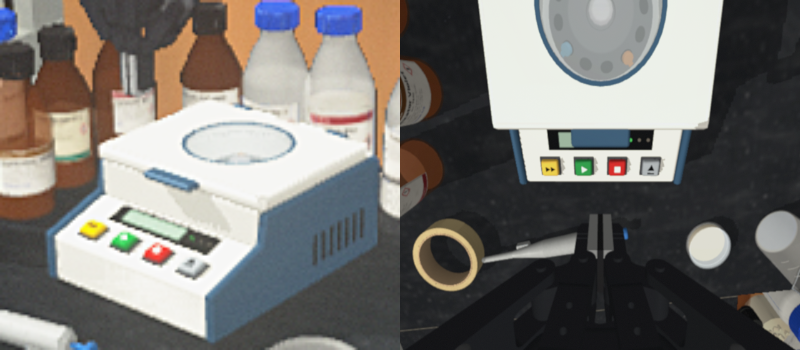

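The lid is shut by itself (left view, no gap), and the wrist view shows the green key at about (584,166) with its neighbours clear. I locate it with the wrist camera.

```bash
python3 -c "
from h import *
w=np.load('wr.npz');P=cloud(w)
box=(200,180,440,260)
ks={}
for c in('yellow','green','red'):
    h=cv2.cvtColor(w['frame'],cv2.COLOR_RGB2HSV);m=cv2.inRange(h,*[np.array(a) for a in R[c]])
    z=np.zeros_like(m);z[180:260,200:440]=m[180:260,200:440]
    cs=cv2.findContours(z,0,2)[0];q=max(cs,key=cv2.contourArea);(p,s,a)=cv2.minAreaRect(q);x,y,ww,hh=cv2.boundingRect(q)
    ks[c]=world(w,*p,z=.0625);print(c,np.round(p,1),np.round(s,1),(x,y,ww,hh),'plane',ks[c].round(4),'depth',world(w,*p).round(4))
d=ks['yellow']-ks['red'];print('pitch',np.linalg.norm(d)/2,'psi',-d[0]/d[1])
print(w['world_from_camera'][:3,3],w['K'][0,0])
to(ks['green'])
"
```

```text
yellow [239.5 229. ] [20. 27.] (226, 219, 28, 21) plane [0.4875 0.0287 0.0625] depth [0.4881 0.0282 0.0646]
green [293.5 228.5] [21. 27.] (280, 218, 28, 22) plane [ 0.4836 -0.011   0.0625] depth [ 0.484  -0.0112  0.064 ]
red [347. 229.] [20. 26.] (334, 219, 27, 21) plane [ 0.4789 -0.0503  0.0625] depth [ 0.4793 -0.0503  0.0639]
pitch 0.03977431118206089 psi -0.10956350154133696
[ 0.56811137 -0.03987874  0.3408458 ] 394.2480200744901
t 6.7333 tcp [ 0.4874 -0.0308  0.2156] F [ 0.8 -0.3 -0.1] w -0.0 toolx [ 0.994 -0.11   0.001] z [ 0.001 -0.    -1.   ]
u,z machine rel hinge -0.1999 tip z [ 0.4874 -0.0308  0.1966]
shift [-0.0061 -0.0193  0.1531]
```

arm_command([
  {"fingers": -1, "x": 0, "y": -0.0065, "z": 0, "ax": 0, "ay": 5, "az": 0},
  {"fingers": -1, "x": 0, "y": -0.0065, "z": 0, "ax": 0, "ay": 5, "az": 0},
  {"fingers": -1, "x": 0, "y": -0.0065, "z": 0, "ax": 0, "ay": 5, "az": 0},
  {"fingers": -1, "x": 0, "y": 0, "z": 0, "ax": 0, "ay": 0, "az": 0},
  {"fingers": -1, "x": 0, "y": 0, "z": 0, "ax": 0, "ay": 0, "az": 0},
])

```text
clock: 7.15
tcp_pos: [0.4886, -0.0111, 0.2145]
orientation: [3.096, -0.169, 0.402]
contact_force: [0.8, -0.0, 0.4]
grip_width: -0.0005
gripper_force: 0.0
```

```bash
python3 -c "
from h import *
n=-.2588*EX+[0,0,.9659]
to(np.array([.4825,-.011,.063])+.039*n)"
```

```text
t 7.15 tcp [ 0.4886 -0.0111  0.2145] F [ 0.8 -0.   0.4] w -0.001 toolx [ 0.961 -0.105  0.256] z [ 0.254 -0.028 -0.967]
u,z machine rel hinge -0.2007 tip z [ 0.4935 -0.0116  0.1961]
shift [-0.0448  0.0005  0.1059]
```

arm_command([
  {"fingers": -1, "x": -0.015, "y": 0, "z": 0.01, "ax": 0, "ay": 0, "az": 0},
  {"fingers": -1, "x": -0.015, "y": 0, "z": 0.016, "ax": 0, "ay": 0, "az": 0},
  {"fingers": -1, "x": -0.015, "y": 0, "z": 0.02, "ax": 0, "ay": 0, "az": 0},
  {"fingers": -1, "x": 0, "y": 0, "z": 0.02, "ax": 0, "ay": 0, "az": 0},
  {"fingers": -1, "x": 0, "y": 0, "z": 0.02, "ax": 0, "ay": 0, "az": 0},
  {"fingers": -1, "x": 0, "y": 0, "z": 0.02, "ax": 0, "ay": 0, "az": 0},
  {"fingers": -1, "x": 0, "y": 0, "z": 0, "ax": 0, "ay": 0, "az": 0},
  {"fingers": -1, "x": 0, "y": 0, "z": 0, "ax": 0, "ay": 0, "az": 0},
])

```text
clock: 7.82
tcp_pos: [0.4738, -0.0099, 0.1003]
orientation: [3.096, -0.171, 0.402]
contact_force: [0.3, -0.2, -0.3]
grip_width: 0.0001
gripper_force: 0.0
```

```bash
python3 -c "
from h import *
n=-.2588*EX+[0,0,.9659]
to(np.array([.4825,-.011,.063])+.019*n)
from bench import r
f=r.grab_frame('scene')
w=r.grab_frame('wrist')
cv2.imwrite('pics/s5.png',np.hstack([cv2.resize(f['frame'][180:290,220:345,::-1],(400,350)),cv2.resize(w['frame'][:,:,::-1],(400,350))]))"
```

```text
t 7.8167 tcp [ 0.4738 -0.0099  0.1003] F [ 0.3 -0.2 -0.3] w 0.0 toolx [ 0.961 -0.107  0.255] z [ 0.254 -0.029 -0.967]
u,z machine rel hinge -0.2156 tip z [ 0.4786 -0.0104  0.0819]
shift [-0.0011  0.0002  0.0193]
```

View pics/s5.png

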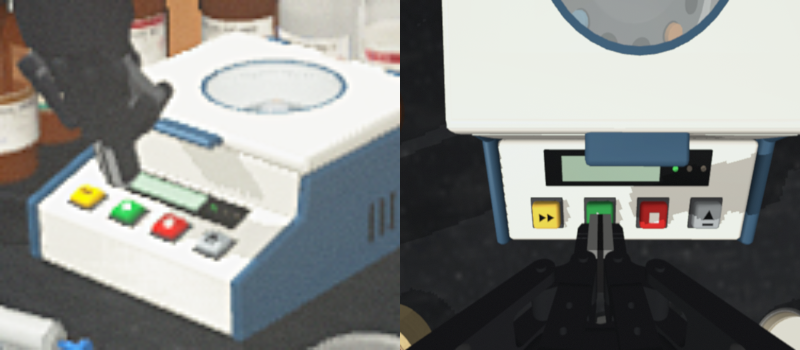

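The fingertips are centred sideways on the green key (wrist view (600,215)), about 19 mm above it, with both neighbours clear. Now down, then small steps.

arm_command([
  {"fingers": -1, "x": -0.001, "y": 0, "z": 0.006, "ax": 0, "ay": 0, "az": 0},
  {"fingers": -1, "x": 0, "y": 0, "z": 0.006, "ax": 0, "ay": 0, "az": 0},
  {"fingers": -1, "x": 0, "y": 0, "z": 0.004, "ax": 0, "ay": 0, "az": 0},
  {"fingers": -1, "x": 0, "y": 0, "z": 0.002, "ax": 0, "ay": 0, "az": 0},
  {"fingers": -1, "x": 0, "y": 0, "z": 0, "ax": 0, "ay": 0, "az": 0},
])

```text
clock: 8.33
tcp_pos: [0.4769, -0.0099, 0.0834]
orientation: [3.096, -0.17, 0.407]
contact_force: [-0.4, 0.2, -0.4]
grip_width: 0.0
gripper_force: 0.0
```

arm_command([
  {"fingers": -1, "x": 0, "y": 0, "z": 0.002, "ax": 0, "ay": 0, "az": 0},
  {"fingers": -1, "x": 0, "y": 0, "z": 0, "ax": 0, "ay": 0, "az": 0},
  {"fingers": -1, "x": 0, "y": 0, "z": 0, "ax": 0, "ay": 0, "az": 0},
])

```text
clock: 8.58
tcp_pos: [0.4775, -0.0099, 0.0818]
orientation: [3.096, -0.17, 0.408]
contact_force: [0.4, 0.2, 0.4]
grip_width: -0.0001
gripper_force: 0.0
```

arm_command([
  {"fingers": -1, "x": 0, "y": 0, "z": 0.0015, "ax": 0, "ay": 0, "az": 0},
  {"fingers": -1, "x": 0, "y": 0, "z": 0, "ax": 0, "ay": 0, "az": 0},
  {"fingers": -1, "x": 0, "y": 0, "z": 0, "ax": 0, "ay": 0, "az": 0},
])

```text
clock: 8.83
tcp_pos: [0.4781, -0.01, 0.0805]
orientation: [3.096, -0.171, 0.408]
contact_force: [-1.0, -1.0, 1.2]
grip_width: 0.0001
gripper_force: 0.8
```

Contact. I press on to the stop.

arm_command([
  {"fingers": -1, "x": 0, "y": 0, "z": 0.0015, "ax": 0, "ay": 0, "az": 0},
  {"fingers": -1, "x": 0, "y": 0, "z": 0.0015, "ax": 0, "ay": 0, "az": 0},
  {"fingers": -1, "x": 0, "y": 0, "z": 0, "ax": 0, "ay": 0, "az": 0},
  {"fingers": -1, "x": 0, "y": 0, "z": 0, "ax": 0, "ay": 0, "az": 0},
])

```text
clock: 9.17
tcp_pos: [0.4789, -0.0101, 0.0775]
orientation: [3.096, -0.171, 0.408]
contact_force: [-1.0, 1.1, 4.0]
grip_width: 0.0004
gripper_force: 1.9
```

arm_command([
  {"fingers": -1, "x": 0, "y": 0, "z": 0.001, "ax": 0, "ay": 0, "az": 0},
  {"fingers": -1, "x": 0, "y": 0, "z": 0, "ax": 0, "ay": 0, "az": 0},
  {"fingers": -1, "x": 0, "y": 0, "z": 0, "ax": 0, "ay": 0, "az": 0},
])

```text
clock: 9.42
tcp_pos: [0.479, -0.0101, 0.0771]
orientation: [3.095, -0.17, 0.409]
contact_force: [-5.7, 0.7, 14.0]
grip_width: 0.0001
gripper_force: 7.6
```

14 N and stiff after about 4 mm of travel, so the key is at its stop. I retreat.

arm_command([
  {"fingers": -1, "x": 0, "y": 0, "z": 0, "ax": 0, "ay": 0, "az": 0},
  {"fingers": -1, "x": 0, "y": 0, "z": -0.003, "ax": 0, "ay": 0, "az": 0},
  {"fingers": -1, "x": 0, "y": 0, "z": -0.006, "ax": 0, "ay": 0, "az": 0},
  {"fingers": -1, "x": 0, "y": 0, "z": -0.015, "ax": 0, "ay": 0, "az": 0},
  {"fingers": -1, "x": 0, "y": 0, "z": -0.03, "ax": 0, "ay": 0, "az": 0},
  {"fingers": -1, "x": 0, "y": 0, "z": -0.04, "ax": 0, "ay": 0, "az": 0},
  {"fingers": -1, "x": 0, "y": 0, "z": -0.04, "ax": 0, "ay": 0, "az": 0},
  {"fingers": -1, "x": 0, "y": 0, "z": 0, "ax": 0, "ay": 0, "az": 0},
  {"fingers": -1, "x": 0, "y": 0, "z": 0, "ax": 0, "ay": 0, "az": 0},
])

```text
clock: 10.17
tcp_pos: [0.4453, -0.0065, 0.2085]
orientation: [3.094, -0.171, 0.416]
contact_force: [-0.3, -0.4, -0.3]
grip_width: -0.0
gripper_force: 0.0
```

```bash
python3 -c "
from h import *
to(H)
from bench import r
f=r.grab_frame('scene');w=r.grab_frame('wrist')
cv2.imwrite('pics/s6.png',np.hstack([cv2.resize(f['frame'][180:290,220:345,::-1],(400,350)),cv2.resize(w['frame'][:,:,::-1],(400,350))]))"
```

```text
t 10.1667 tcp [ 0.4453 -0.0065  0.2085] F [-0.3 -0.4 -0.3] w -0.0 toolx [ 0.959 -0.107  0.264] z [ 0.262 -0.029 -0.964]
u,z machine rel hinge -0.2443 tip z [ 0.4503 -0.007   0.1902]
shift [0.2091 0.0197 0.1614]
```

View pics/s6.png

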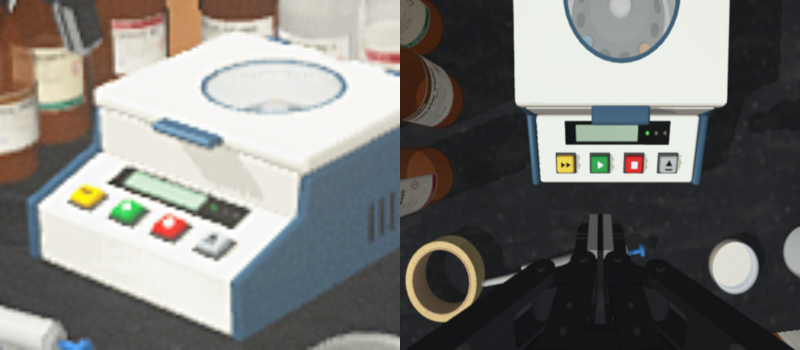

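The lid is shut, all four keys are up (green at (600,163) in the wrist view), and the hand is well clear.

```bash
python3 -c "
from bench import r
print(r.hand_in())"
```

```text
the job is handed in; nothing more can be done
None
```

The job is handed in: the lid was pushed shut and stayed down by itself, the start key was pressed to its stop and came back up, and the hand is clear; no verdict was returned.

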